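# Alternate the toothed clutch plates on the splined hub

## Task

Finish the small clutch pack on the blue hub stand: thread the brown friction disc onto the splined hub with its tab pointing the opposite way to the tab of the plate already there, then the loose steel plate on top of it with its tab opposite to the disc's, so the tabs alternate. Both must lie flat and fully home and be let go; leave everything else on the bench where it is.

Things in the scene. Friction and masses are not known exactly. Their poses are not given: they have to be found in the camera images.
- hub: Fixed hub stand; origin at the centre of its underside on the bench, z up, x along the tab of the steel plate fixed on it (within 75 degrees of world x). Blue round foot 110 mm across, 15 mm high; dark pedestal 46 mm across up to 40 mm; the fixed plate from 40 to 48 mm, 50 mm wide, 84 mm long plus tab; above it the grey splined hub up to 90 mm.
- hub_axis (a point): On the hub's axis at the fixed plate's top face, 48 mm above the bench. Here the disc will lie (48 to 57 mm), the loose steel plate on it (57 to 65 mm). The hub: core 22 mm in diameter, straight to 80 mm height, cone tip at 90 mm; four ridges along the stand's +x, -x, +y, -y, 8 mm wide, reaching 18 mm from the axis, rounded tops at 78 mm.
- hub_tab (a point): Point on the fixed plate's tab (painted yellow), 66 mm from the hub's axis, 44 mm above the bench: shows which way that tab points.
- disc_center (a point): Centre, half-way up, of the loose brown friction disc with dark pads; x along its tab, z up. 57 mm wide across two straight sides parallel to the tab (grip here), 84 mm long plus tab, 9 mm thick, 0.18 kg. Both faces alike. Starts flat on a fixed black block 30 mm high, 80 x 42 mm, so its long sides overhang by 7 mm.
- disc_tab (a point): Point on the brown disc's tab, 66 mm from its centre, half-way up. The tab is 24 mm wide, its tip 68 mm from the centre, at one short end only. In the disc's middle: a 40 mm square bore, sides parallel to the outline, with a tooth in each corner pointing to the centre (11 mm wide, ending 14 mm from it). About 2 mm of play on the hub; it passes only within about 7 degrees of square to the ridges.
- plate_center (a point): Centre, half-way up, of the loose bright steel plate; x along its tab, z up. 64 mm wide across two straight sides parallel to the tab (grip here), 84 mm long plus tab, 8 mm thick, 0.25 kg. Both faces alike. Starts flat on a fixed black block 30 mm high, 80 x 42 mm, so its long sides overhang by 11 mm.
- plate_tab (a point): Point on the loose steel plate's tab, 66 mm from its centre, half-way up. Tab and toothed bore are as on the brown disc.
- wrench: Bystander: wrench 150 mm long, lying flat. Origin under its middle.
- bearing: Bystander: steel ring 48 mm across, 14 mm high. Origin at the centre of its underside.
- can: Bystander: closed can with red label, 60 mm across, 140 mm high. Origin at the centre of its underside.
- yellow_bin: Bystander: yellow stacking bin 140 x 100 x 65 mm. Origin at the centre of its underside.
- grey_bin: Bystander: black-grey stacking bin 150 x 100 x 75 mm. Origin at the centre of its underside.
- carton: Bystander: cardboard box 100 x 120 x 60 mm. Origin at the centre of its underside.
- mallet: Bystander: hammer 240 mm long, lying. Origin under its middle.
Not all that is in view belongs to the job. What is shaped like the part that bears plate_center but purple or turquoise is not meant.

How it is judged:
By the outcome, as a careful person would: the job done as asked, in the order asked, and still so for the second after the job is handed in, with the robot touching nothing.
It also fails if it takes over 67 s, if anything falls off the work surface, if the arm or the gripper's body presses on something with over 40 N, if the wrist force passes 120 N, or if a joint passes its speed limit or range.

## Robot

A 7-joint arm with a two-finger parallel gripper is mounted at the origin on the work surface. World frame = base frame: x ahead of the robot, y to its left, z up, the work surface at z = 0. Lengths are in m, angles in rad, forces in N, time in s.
With the tool pointing down it reaches from about 0.425 to 0.925 m from the base axis. Payload 6.8 kg.
Tool frame: the origin (TCP) lies midway between the tips of the shut fingers; the grasp point (between the pads) lies 19 mm behind it; x points along the fingers, y is the direction in which the jaws open and shut, and the axes are right-handed (so a half turn about x gives the same grasp; the last joint's range is limited). The gripper opens to 85 mm and grips with 20 to 120 N. Pads are 22 mm wide; open, the fingers measure 114 mm over their backs; the gripper's body (76 mm by 85 mm) begins 54 mm behind the grasp point. The pads swing forward as they close: fully open they stand 13 mm farther back than shut.
Start: joints at [1.061, 0.477, 0.022, 1.555, -0.011, 1.109, -0.083], TCP at [0.264, -0.621, 0.231] pointing down, gripper open.
Joint ranges: [-2.96, 2.96], [-0.34, 2.1], [-1.41, 1.46], [0.24, 2.44], [-1.37, 4.51], [0.17, 1.92], [-2.96, 2.96]. Speed limits (rad/s): [2.39, 2.39, 3.14, 3.14, 3.14, 3.14, 3.14].

## Interface

Orientations are given as a rotation vector (axis times angle).
In Python, from bench import r, viewer, nets gives the robot as it stands.
- The arm moves only by the shell command python3 -m pendant 'ROWS' [FORCE]. ROWS is JSON, one flat list of numbers, 5 for each row, row after row: the finger opening in mm, from 0 to 85.4, then the shift along the tool's x, y, z in mm, then the turn about the tool's x in rad. A call has 1 to 20 rows; each row shifts and turns the commanded pose from where the row before left it, along the tool's axes as they then stand; what a row does not reach is not made up. A row lasts 1/8 s, in which the tool goes at most 62.5 mm and 10.7 degrees, less where a joint would pass 70% of its speed; a pose out of reach is approached as far as the arm can. A call with a gripper value outside its range is refused whole. The fingers move at their own pace and stop on an object; FORCE is the grip in N (left out, the last holds). Time passes only in rows, so rows that do not move let the fingers close. It gives the time, the measured TCP pose, the force and the opening at its end, in the units of the state.
- r.get_obs(): the state, without advancing time (a new reading comes with each control period).
- viewer.grab_frame(name): name is "side" or "top"; returns (picture, depth): 420x560x3 uint8, red, green, blue; 420x560 float32, m along the optical axis (not along the pixel's ray), 0 where there is no reading.
- viewer.calibration(name): a dict with "mtx" (3x3 intrinsics, pixels), "world_to_cam" (4x4, takes a point from world to camera coordinates). Camera axes: x right, y up, looking along -z (the intrinsics and any distortion apply to the point x, -y, -z); pixel columns grow to the right and rows downward; lengths in m; the calibration is good to about 2 mm. A picture is of the moment at which its call begins. calibration takes no time and is no camera call.
- r.hand_in(): hands the job in, once; it reports no verdict.
Trained networks look in the newest picture that a camera, given by its name, has taken for a name from the list of things; names that differ only in an ending like _2 or _b are one class to them, and where a whole thing is asked for, a point or a joint stands for the part that bears it (a point fixed in the world has none). Each returns a list of dicts, best first, with "score" (0 to 1); they miss things now and then, are a little off and sometimes report something else, mostly with a low value. They report only what shows in the picture. A call takes as long as a camera call. They do not tell look-alikes from the thing itself.
- nets.look_for(name, camera): "location" ([x, y, z] in m, in world coordinates, good to about 4 mm: the middle of the surface that is visible of it).
- nets.silhouettes(name, camera): "mask" (420x560 bool, what is visible of it).
The state is a dict: "clock": time; "joints": joint angles; "qvel": joint speeds; "tau": joint torques, N m; "tcp_pos": TCP position; "orientation": TCP orientation; "contact_force": force on the tool from outside, world axes, zero at the start; "moment": the same for the moment, N m; "grip_width": finger opening in m.
Only numpy, scipy, OpenCV 4.12 (cv2) and the standard library are available. Lean on these libraries where they do the work, as an engineer would, in place of code of your own. Each camera call takes 0.05 s, during which the arm holds its last target. There are 200 camera calls.

## Working session

There is one attempt and no reset: what is moved stays moved. The work goes in short steps, Python scripts to look and compute and a shell command to move; the robot and the scene stay as the last step left them, time stands still between calls to the robot, and variables do not carry over. Pictures are saved under pics/ and viewed, about 8 in all and at most 12, crops included, and the job is handed in when it is done.

```bash
ls; mkdir -p pics
cat > h.py <<'E'
import numpy as np, cv2
from bench import r, viewer, nets
from scipy.spatial.transform import Rotation as R
def grab(n,fn=None):
    p,d=viewer.grab_frame(n)
    if fn: cv2.imwrite('pics/'+fn,p[:,:,::-1])
    return p,d
def proj(P,n):
    c=viewer.calibration(n);T=np.array(c['world_to_cam']);K=np.array(c['mtx'])
    q=(T[:3,:3]@np.atleast_2d(P).T).T+T[:3,3]; q=q*[1,-1,-1]
    u=(K@q.T).T; return u[:,:2]/u[:,2:]
def cloud(d,n):
    c=viewer.calibration(n);T=np.array(c['world_to_cam']);K=np.array(c['mtx'])
    v,u=np.mgrid[:d.shape[0],:d.shape[1]]
    x=(u-K[0,2])/K[0,0]*d; y=(v-K[1,2])/K[1,1]*d
    q=np.stack([x,-y,-d],-1)
    return (q-T[:3,3])@T[:3,:3]
def ray(u,v,z,n):
    c=viewer.calibration(n);T=np.array(c['world_to_cam']);K=np.array(c['mtx'])
    q=np.array([(u-K[0,2])/K[0,0],-(v-K[1,2])/K[1,1],-1]); d=q@T[:3,:3]; o=-T[:3,3]@T[:3,:3]
    return o+d*(z-o[2])/d[2]
E
python3 - <<'E'
from h import *
print({k:viewer.calibration('top')[k] for k in viewer.calibration('top')})
print(viewer.calibration('side'))
a,_=grab('top'); b,_=grab('side')
cv2.imwrite('pics/a_top.png',cv2.resize(a[:,:,::-1],(800,600),interpolation=cv2.INTER_CUBIC))
cv2.imwrite('pics/a_side.png',cv2.resize(b[:,:,::-1],(800,600),interpolation=cv2.INTER_CUBIC))
for n in ['hub','hub_axis','hub_tab','disc_center','disc_tab','plate_center','plate_tab']:
  for c in ['top','side']:
    for o in nets.look_for(n,c)[:4]:
        print(n,c,round(o['score'],2),np.round(o['location'],3),proj(o['location'],c)[0].round())
print(r.get_obs())
E
```

```text
pics
{'mtx': array([[539.57506192,   0.        , 285.89257143],
       [  0.        , 539.57506192, 206.70354415],
       [  0.        ,   0.        ,   1.        ]]), 'world_to_cam': array([[ 0.02925265, -0.9993904 ,  0.01905556, -0.04352166],
       [ 0.99527467,  0.03088743,  0.09205599, -0.54231759],
       [-0.09258845,  0.01627263,  0.99557148, -1.62005627],
       [ 0.        ,  0.        ,  0.        ,  1.        ]])}
{'mtx': array([[469.41664117,   0.        , 275.75697883],
       [  0.        , 469.41664117, 206.96439197],
       [  0.        ,   0.        ,   1.        ]]), 'world_to_cam': array([[-0.95167444, -0.30661366,  0.01743063,  0.51413048],
       [ 0.20591453, -0.59495434,  0.77693535, -0.16348067],
       [-0.22784857,  0.74297873,  0.62933905, -1.15872074],
       [ 0.        ,  0.        ,  0.        ,  1.        ]])}
hub top 0.59 [ 0.474 -0.212  0.04 ] [347. 231.]
hub side 0.82 [ 0.47  -0.2    0.029] [319. 182.]
hub side 0.25 [0.527 0.129 0.006] [265. 258.]
hub side 0.25 [ 0.458 -0.497  0.043] [343. 131.]
hub_axis top 0.73 [ 0.476 -0.209  0.042] [346. 230.]

[... 937 characters left out ...]
.464 -0.027  0.038] [306. 215.]
{'clock': 0.8, 'joints': array([ 1.06090532,  0.47698525,  0.02239863,  1.5554112 , -0.01151342,
        1.10928559, -0.08312697]), 'qvel': array([-0.00078766, -0.00243942, -0.0003143 ,  0.00046642,  0.00053536,
       -0.00053485,  0.00086158]), 'tau': array([-6.61854720e-04, -5.96265829e+01,  1.60573125e+00, -2.81538069e+01,
        1.24588853e-02,  1.28676827e-03, -7.68941135e-06]), 'tcp_pos': array([ 0.26398705, -0.62125431,  0.23131303]), 'orientation': array([ 2.00064811,  0.40732341, -2.00057384]), 'contact_force': array([ 0.48726743,  0.05571698, -0.56975098]), 'moment': array([-0.01099936,  0.01142756,  0.01877543]), 'grip_width': 0.08525699470846292}
```

View pics/a_top.png

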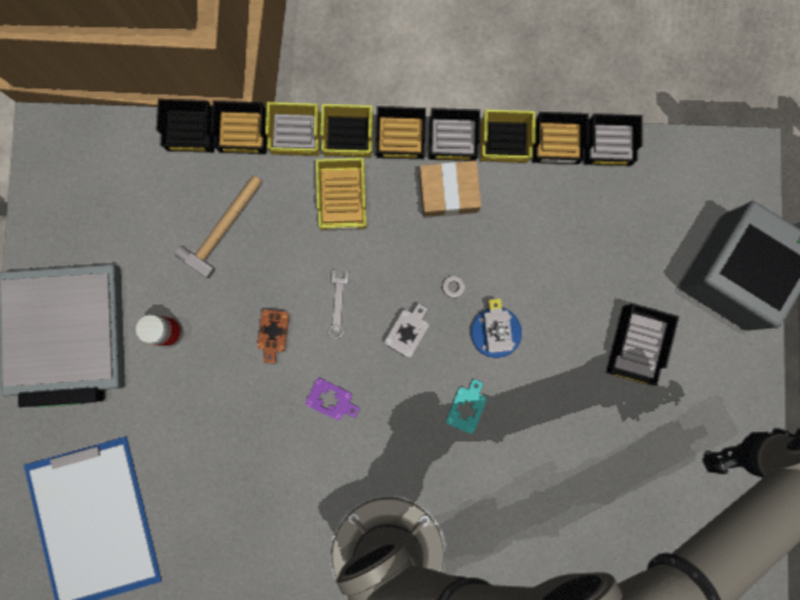

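View pics/a_side.png

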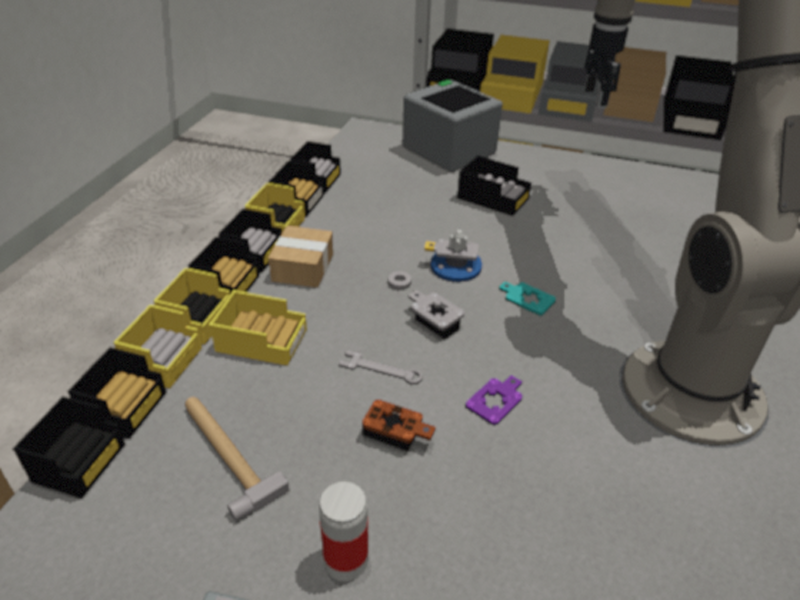

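The top view (800x600) shows these look-alikes for the plate: purple (333,398), turquoise (467,405), bright steel on a black block (408,330), and the plate fixed on the hub (497,332). By the description I choose the steel one at (408,330). The brown disc is at (272,334), tab toward the bottom of the picture. The hub is at (497,332), yellow tab up.

```bash
cat >> h.py <<'E'
from scipy.optimize import minimize
def outline(w,L=84):
    return np.array([[-L/2,-w/2],[L/2,-w/2],[L/2,-12],[68,-12],[68,12],[L/2,12],[L/2,w/2],[-L/2,w/2]])/1000
S=4
def render(x,y,a,w,z0,z1,cam,shape=(420,560)):
    o=outline(w); c,s=np.cos(a),np.sin(a)
    P=o@np.array([[c,s],[-s,c]])+[x,y]
    m=np.zeros((shape[0]*S,shape[1]*S),np.uint8)
    lo,hi=[proj(np.c_[P,np.full(len(P),z)],cam) for z in (z0,z1)]
    f=lambda q: np.round(((q+.5)*S-.5)*16).astype(np.int32)
    for q in (lo,hi): cv2.fillPoly(m,[f(q)],1,shift=4)
    for i in range(len(P)):
        j=(i+1)%len(P); cv2.fillPoly(m,[f(np.array([lo[i],lo[j],hi[j],hi[i]]))],1,shift=4)
    return cv2.resize(m.astype(np.float32),(shape[1],shape[0]),interpolation=cv2.INTER_AREA)
def fit(mask,w,z0,z1,cam,x0):
    # fill bore
    m=mask.astype(np.uint8); cs,_=cv2.findContours(m,cv2.RETR_EXTERNAL,cv2.CHAIN_APPROX_NONE)
    m=np.zeros_like(m); cv2.drawContours(m,[max(cs,key=cv2.contourArea)],-1,1,-1); m=m.astype(np.float32)
    g=cv2.GaussianBlur(m,(0,0),.7)
    f=lambda p: ((cv2.GaussianBlur(render(p[0]/1000,p[1]/1000,p[2]/50,w,z0,z1,cam),(0,0),.7)-g)**2).sum()
    best=None
    for a in x0[2]:
        p=np.array([x0[0]*1000,x0[1]*1000,a*50])
        q=minimize(f,p,method='Nelder-Mead',options=dict(initial_simplex=[p,p+[5,0,0],p+[0,5,0],p+[0,0,8]],xatol=.05,fatol=.02))
        if best is None or q.fun<best.fun: best=q
    return best.x[0]/1000,best.x[1]/1000,best.x[2]/50,best.fun,m.sum()
E
python3 - <<'E'
from h import *
A={}
for cam in ('top','side'):
    p,d=grab(cam); A[cam]=p
    hsv=cv2.cvtColor(p,cv2.COLOR_RGB2HSV)
    for nm,w,z0,z1,loc,ang in (('disc_center',57,.03,.039,(.452,.258),(np.pi,np.pi-.3,np.pi+.3)),('plate_center',64,.03,.038,(.47,-.027),(-.4,0,-.8))):
        for o in nets.silhouettes(nm,cam):
            m=o['mask']; v,u=np.nonzero(m); t=proj([*loc,z1],cam)[0]
            if np.hypot(u.mean()-t[0],v.mean()-t[1])<12:
                print(nm,cam,round(o['score'],2),np.round(fit(m,w,z0,z1,cam,(*loc,ang)),4)); break
        else: print(nm,cam,'no')
    t=proj([.474,-.209,.03],cam)[0]; yy,xx=np.mgrid[:420,:560]; near=np.hypot(xx-t[0],yy-t[1])<40
    h=hsv[...,0].astype(int)
    blue=near&(abs(h-110)<14)&(hsv[...,1]>120)&(hsv[...,2]>40); yel=near&(abs(h-27)<8)&(hsv[...,1]>110)
    (cx,cy),(ax),_=cv2.fitEllipse(cv2.convexHull(np.argwhere(blue)[:,::-1].astype(np.int32)))
    print(cam,'foot ell',cx,cy,ax,ray(cx,cy,.012,cam)[:2].round(4))
    v,u=np.nonzero(yel); print('yellow',yel.sum(),u.mean(),v.mean(),ray(u.mean(),v.mean(),.047,cam)[:2].round(4))
    v,u=np.nonzero(near&(h>=0)); 
c=[cv2.resize(A['top'][195:280,165:375,::-1],None,fx=3.8,fy=3.5,interpolation=cv2.INTER_CUBIC),cv2.resize(A['side'][150:325,205:415,::-1],None,fx=3.8,fy=1.7,interpolation=cv2.INTER_CUBIC)]
cv2.imwrite('pics/crop1.png',np.vstack(c)[:598])
E
```

```text
disc_center top 0.82 [4.6020e-01 2.5820e-01 3.0608e+00 6.4969e+00 6.4000e+02]
plate_center top 0.82 [ 4.62900e-01 -2.31000e-02 -4.96000e-01  1.16369e+01  6.85000e+02]
top foot ell 346.8975524902344 232.4303741455078 (33.91841125488281, 34.94019317626953) [ 0.4712 -0.2168]
yellow 49 346.0204081632653 212.12244897959184 [ 0.5306 -0.2084]
disc_center side 0.97 [4.62200e-01 2.56000e-01 3.06350e+00 2.31793e+01 9.15000e+02]
plate_center side 0.82 [ 4.6470e-01 -2.6500e-02 -5.1900e-01  8.5909e+00  6.2500e+02]
side foot ell 319.0475158691406 185.1919708251953 (21.54804229736328, 34.678565979003906) [ 0.4702 -0.2064]
yellow 33 300.4848484848485 172.03030303030303 [ 0.5297 -0.2055]
```

View pics/crop1.png

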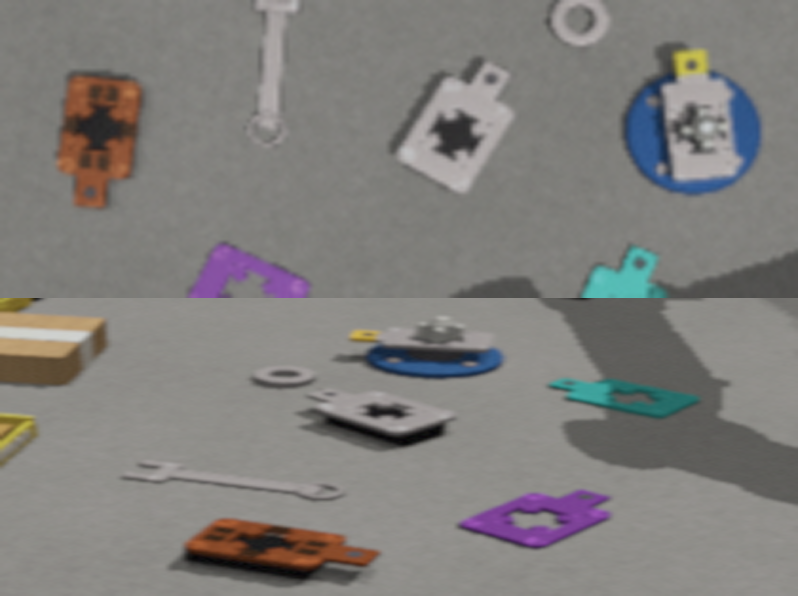

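The crop confirms the steel plate (tab up-right, bare metal), the brown disc (tab down), and the yellow hub tab pointing up and slightly left. The hub estimates from the two cameras disagree by 10 mm, so I'll fit the hub's full shape.

```bash
cat > hubfit.py <<'E'
from h import *
def cyl(m,x,y,rad,z0,z1,cam):
    t=np.linspace(0,2*np.pi,60); P=[np.c_[x+rad*np.cos(t),y+rad*np.sin(t),np.full(60,z)] for z in (z0,z1)]
    q=np.vstack([proj(k,cam) for k in P]); q=np.round(((q+.5)*S-.5)*16).astype(np.int32)
    cv2.fillPoly(m,[cv2.convexHull(q)],1,shift=4)
def rend(x,y,a,cam):
    m=np.zeros((420*S,560*S),np.uint8); cyl(m,x,y,.055,0,.015,cam); cyl(m,x,y,.023,.015,.048,cam);cyl(m,x,y,.016,.048,.078,cam);cyl(m,x,y,.011,.048,.08,cam)
    m=cv2.resize(m.astype(np.float32),(560,420),interpolation=cv2.INTER_AREA)
    return np.maximum(m,render(x,y,a,50,.04,.048,cam))
if __name__=='__main__':
  for cam in ('top','side'):
    p,d=grab(cam); out=[]
    for o in nets.silhouettes('hub',cam)[:1]:
        g=cv2.GaussianBlur(o['mask'].astype(np.float32),(0,0),.7)
        f=lambda p: ((cv2.GaussianBlur(rend(p[0]/1000,p[1]/1000,p[2]/50,cam),(0,0),.7)-g)**2).sum()
        p0=np.array([471,-214,5.]); q=minimize(f,p0,method='Nelder-Mead',options=dict(initial_simplex=[p0,p0+[5,0,0],p0+[0,5,0],p0+[0,0,8]],xatol=.05,fatol=.02))
        print(cam,o['score'],q.x*[1,1,.02],q.fun,o['mask'].sum())
        # plate-only fit on bright grey/yellow pixels, restricted to the mask
        hsv=cv2.cvtColor(p,cv2.COLOR_RGB2HSV); m=cv2.dilate(o['mask'].astype(np.uint8),np.ones((3,3)))>0
        blue=m&(hsv[...,1]>90)&(abs(hsv[...,0].astype(int)-110)<20)
        yel=m&(abs(hsv[...,0].astype(int)-27)<8)&(hsv[...,1]>90)
        if cam=='top':
            k=m&~blue&((hsv[...,2]>110)|yel); k=cv2.morphologyEx(k.astype(np.uint8),cv2.MORPH_OPEN,np.ones((2,2)))
            print('plate',np.round(fit(k,50,.046,.048,cam,(.471,-.214,(0,.2))),4))
        (cx,cy),ax,_=cv2.fitEllipse(cv2.convexHull(np.argwhere(blue)[:,::-1].astype(np.int32)))
        print('foot',cx,cy,ax,ray(cx,cy,.013,cam)[:2].round(4))
E
python3 hubfit.py
```

```text
top 0.88 [ 4.73291972e+02 -2.15887569e+02  1.24191089e-01] 4.17575740814209 1083
plate [ 4.70400e-01 -2.21800e-01  1.40900e-01  7.85861e+01  5.75000e+02]
foot 346.8855285644531 232.2473907470703 (34.84019470214844, 35.41080856323242) [ 0.4717 -0.2166]
side 0.82 [ 4.74251626e+02 -2.18711675e+02  1.08213385e-01] 11.082884788513184 1054
foot 319.2196960449219 185.0212860107422 (22.295536041259766, 35.209938049316406) [ 0.4696 -0.2061]
```

```bash
cat > go.py <<'E'
from h import *
import sys
# target: x y z tabyaw(jaw axis = yaw+90deg) ; prints shift in tool frame (mm) after/without turn, and turn
def go(x,y,z,yaw):
    o=r.get_obs(); M=R.from_rotvec(o['orientation']).as_matrix()
    jy=np.arctan2(M[1,1],M[0,1]); d=(yaw+np.pi/2-jy+np.pi/2)%np.pi-np.pi/2
    print('t',round(o['clock'],2),'tcp',o['tcp_pos'].round(4),'down',M[:,0].round(3),'jaw yaw',round(jy,4),'turn about tool x',round(-d,4),'shift tool mm (before turn)',((np.array([x,y,z])-o['tcp_pos'])@M*1000).round(1),'w',round(o['grip_width'],4),'F',o['contact_force'].round(1),'j',o['joints'].round(2))
    return M
if __name__=='__main__': M=go(*map(float,sys.argv[1:5])); print(M.round(3))
E
python3 go.py .4612 .2571 .15 3.062
```

```text
t 1.3 tcp [ 0.264  -0.6212  0.2313] down [ 0.  0. -1.] jaw yaw -1.169 turn about tool x 0.4814 shift tool mm (before turn) [  81.3 -731.3 -525. ] w 0.0854 F [ 0.6 -0.2  0.3] j [ 1.06  0.48  0.02  1.56 -0.01  1.11 -0.08]
[[ 0.     0.391 -0.92 ]
 [ 0.    -0.92  -0.391]
 [-1.    -0.    -0.   ]]
```

```bash
python3 -m pendant '[85,0,-15,-25,0, 85,0,-22,-40,0, 85,0,-25,-45,0, 85,0,-25,-45,0, 85,0,-25,-45,0, 85,0,-25,-45,0, 85,0,-30,-40,0, 85,0,-35,-35,0, 85,0,-40,-30,0, 85,0,-45,-25,0, 85,0,-48,-20,0, 85,0,-50,-20,0, 85,0,-50,-20,0, 85,0,-50,-20,0, 85,0,-50,-20,0, 85,0,-50,-15,0, 85,0,-48,-15,0, 85,0,-45,-10,0, 85,0,-35,-8,0, 85,0,-15,-2,0]' 40; python3 go.py .4612 .2571 .12 3.062
```

```text
clock: 3.8
tcp_pos: [0.4618, 0.2562, 0.2315]
orientation: [1.999, 0.411, -1.999]
contact_force: [0.5, -1.0, -0.3]
grip_width: 0.0848
t 3.8 tcp [0.4618 0.2562 0.2315] down [ 0.     0.001 -1.   ] jaw yaw -1.166 turn about tool x 0.4844 shift tool mm (before turn) [111.5  -1.    0.2] w 0.0848 F [ 0.5 -1.  -0.3] j [-0.24  0.27 -0.46  1.88  0.14  1.02 -1.92]
[[ 0.     0.394 -0.919]
 [ 0.001 -0.919 -0.394]
 [-1.    -0.001 -0.   ]]
```

```bash
python3 -m pendant '[85,10,-1,0,0.08, 85,30,0,0,0.15, 85,40,0,0,0.15, 85,30,0,0,0.104, 85,10,0,0,0, 85,0,0,0,0]'; python3 go.py .4612 .2571 .01 3.062
```

```text
clock: 4.55
tcp_pos: [0.4623, 0.2544, 0.1113]
orientation: [-2.18, 0.089, 2.181]
contact_force: [-0.9, 1.0, -0.0]
grip_width: 0.0851
t 4.55 tcp [0.4623 0.2544 0.1113] down [-0.    -0.001 -1.   ] jaw yaw -1.6517 turn about tool x -0.0013 shift tool mm (before turn) [101.3  -2.7   1.3] w 0.0851 F [-0.9  1.  -0. ] j [-0.35  0.41 -0.34  1.99  0.19  0.77 -2.45]
[[-0.    -0.081 -0.997]
 [-0.001 -0.997  0.081]
 [-1.     0.001  0.   ]]
```

```bash
python3 -m pendant '[85,20,-2,1,0, 85,30,-0.7,0.3,0, 85,25,0,0,0, 85,16,0,0,0, 85,10,0,0,0, 85,0,0,0,0, 57,0,0,0,0, 50,0,0,0,0, 50,0,0,0,0, 50,0,0,0,0]' 50; python3 go.py .4612 .2571 .01 3.062
```

```text
clock: 5.8
tcp_pos: [0.4615, 0.2577, 0.0113]
orientation: [-2.181, 0.09, 2.178]
contact_force: [-1.5, -1.1, 4.9]
grip_width: 0.0561
t 5.8 tcp [0.4615 0.2577 0.0113] down [ 0.001 -0.    -1.   ] jaw yaw -1.6531 turn about tool x -0.0027 shift tool mm (before turn) [1.3 0.6 0.3] w 0.0561 F [-1.5 -1.1  4.9] j [-0.41  0.57 -0.28  2.04  0.28  0.56 -2.54]
[[ 0.001 -0.082 -0.997]
 [-0.    -0.997  0.082]
 [-1.    -0.    -0.001]]
```

```bash
python3 -m pendant '[50,-10,0,0,0, 50,-30,0,0,0, 50,-40,0,0,0, 50,-40,0,0,0, 50,-15,0,0,0, 50,0,20,0,0, 50,0,40,0,0, 50,0,48,0,0, 50,0,48,0,0, 50,0,48,0,0, 50,0,48,0,0, 50,0,48,0,0, 50,0,48,0,0, 50,0,48,0,0, 50,0,40,0,0, 50,0,20,0,0, 50,0,10,0,-0.08, 50,0,0,0,-0.116, 50,0,0,0,0, 50,0,0,0,0]'; python3 go.py .4738 -.2173 .14 3.258
```

```text
clock: 8.3
tcp_pos: [0.4215, -0.2067, 0.1444]
orientation: [2.162, 0.121, -2.167]
contact_force: [-0.6, -0.2, -2.3]
grip_width: 0.0564
t 8.3 tcp [ 0.4215 -0.2067  0.1444] down [-0.002  0.001 -1.   ] jaw yaw -1.4596 turn about tool x -0.0052 shift tool mm (before turn) [  4.3  16.4 -50.8] w 0.0564 F [-0.6 -0.2 -2.3] j [ 0.47  0.26 -0.17  2.11  0.06  0.78 -1.2 ]
[[-0.002  0.111 -0.994]
 [ 0.001 -0.994 -0.111]
 [-1.    -0.001  0.002]]
```

```bash
python3 -m pendant '[50,0,6,-20,-0.005, 50,0,8,-25,0, 50,0,2.4,-6,0, 50,0,0,0,0, 50,0,0,0,0]'
cat > hand.py <<'E'
from h import *
import sys
from go import go
# usage: name width offset(mid above TCP) half-thickness yaw0
def hand(nm,w,off,h,yaw):
    M=go(.4738,-.2173,.14,yaw); o=r.get_obs(); z=o['tcp_pos'][2]+off
    for cam in ('top','side'):
        p,_=grab(cam); t=proj([o['tcp_pos'][0],o['tcp_pos'][1],z],cam)[0]
        u0,v0=int(t[0])-50,int(t[1])-40
        cv2.imwrite(f'pics/hand_{nm}_{cam}_{o["clock"]:.0f}.png',cv2.resize(p[v0:v0+80,u0:u0+100,::-1],(800,600)[:2] if cam=='side' else (800,600),interpolation=cv2.INTER_CUBIC))
        for s in nets.silhouettes(nm,cam):
            m=s['mask']; v,u=np.nonzero(m)
            if np.hypot(u.mean()-t[0],v.mean()-t[1])<20: print(cam,round(s['score'],2),np.round(fit(m,w,z-h,z+h,cam,(o['tcp_pos'][0],o['tcp_pos'][1],(yaw,))),4)); break
if __name__=='__main__': hand(sys.argv[1],*map(float,sys.argv[2:]))
E
python3 hand.py disc_center 57 .0232 .0045 3.258; ls pics
```

```text
clock: 8.93
tcp_pos: [0.4741, -0.2168, 0.145]
orientation: [2.159, 0.128, -2.162]
contact_force: [0.6, 0.3, -3.0]
grip_width: 0.0561
t 8.93 tcp [ 0.4741 -0.2168  0.145 ] down [-0.001  0.    -1.   ] jaw yaw -1.4526 turn about tool x 0.0018 shift tool mm (before turn) [5.  0.4 0.3] w 0.0561 F [ 0.6  0.3 -3. ] j [ 0.45  0.34 -0.16  1.99  0.08  0.82 -1.21]
top 0.59 [ 4.780000e-01 -1.987000e-01  2.951600e+00  6.145358e+02  5.100000e+01]
side 0.62 [  0.4548  -0.219    3.3086 215.5121 204.    ]
a_side.png
a_top.png
crop1.png
hand_disc_center_side_9.png
hand_disc_center_top_9.png
```

View pics/hand_disc_center_side_9.png

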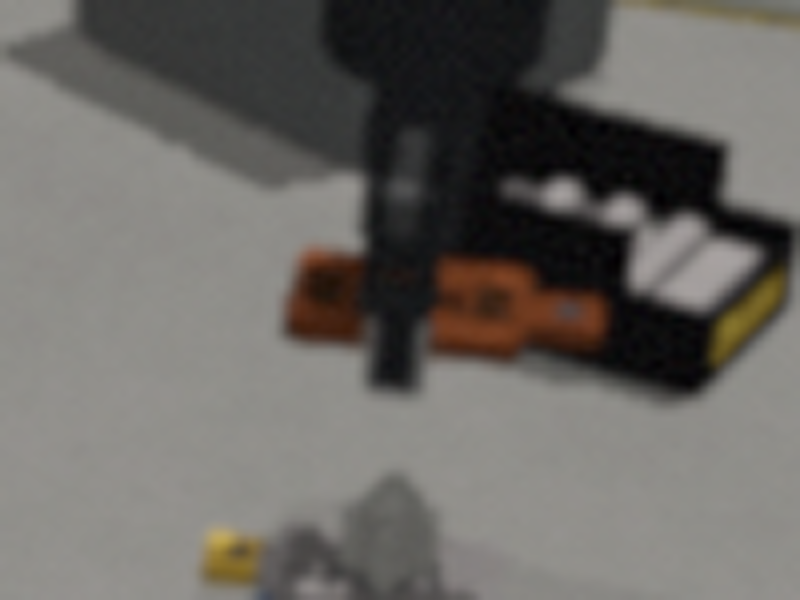

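View pics/hand_disc_center_top_9.png

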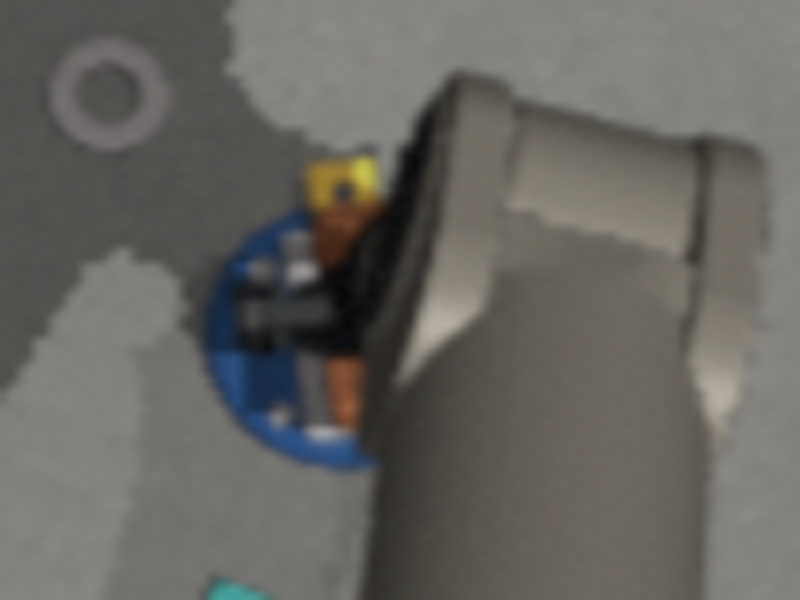

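Side crop: the disc is level, with its tab to the right (tip about (605,310)), opposite the yellow tab at (232,555). The top crop shows the arm covering most of it. I'll fit the side view, masking out the finger.

```bash
cat > sfit.py <<'E'
from h import *
import sys
# fit colored part in side cam, ignoring finger columns near TCP
def sfit(w,off,h,yaw,kind,cam='side',halfw=8):
    o=r.get_obs(); T=o['tcp_pos']; z=T[2]+off; p,_=grab(cam); hsv=cv2.cvtColor(p,cv2.COLOR_RGB2HSV); hh=hsv[...,0].astype(int)
    t=proj([T[0],T[1],z],cam)[0]; yy,xx=np.mgrid[:420,:560]
    near=(abs(xx-t[0])<34)&(abs(yy-t[1])<14)
    if kind=='disc': m=near&((hh<16)|(hh>172))&(hsv[...,1]>110)&(hsv[...,2]>40)
    W=(near&(abs(xx-t[0])>halfw)).astype(np.float32)
    m=cv2.morphologyEx(m.astype(np.uint8),cv2.MORPH_CLOSE,np.ones((5,5))).astype(np.float32)
    g=cv2.GaussianBlur(m,(0,0),.7)
    def f(q):
        return (W*(cv2.GaussianBlur(render(q[0]/1000,q[1]/1000,q[2]/50,w,z-h,z+h,cam),(0,0),.7)-g)**2).sum()
    p0=np.array([T[0]*1000,T[1]*1000,yaw*50]); q=minimize(f,p0,method='Nelder-Mead',options=dict(initial_simplex=[p0,p0+[5,0,0],p0+[0,5,0],p0+[0,0,5]],xatol=.05,fatol=.02))
    print('fit',q.x*[1,1,.02],q.fun,'at tcp',f(p0),m.sum(),'tcp',T*1000)
sfit(57,.0232,.0045,3.258,'disc')
E
python3 sfit.py
```

```text
fit [ 472.30833014 -219.60466989    3.24007441] 12.67574691772461 at tcp 20.388273 322.0 tcp [ 474.77451003 -216.98912402  145.35207106]
```

```bash
python3 -m pendant '[50,10,-0.2,-1.5,0, 50,25,0,0,0, 50,25,0,0,0, 50,15,0,0,0, 50,6,0,0,0, 50,0,0,0,0]'; python3 go.py .4755 -.2168 .0293 3.255;  python3 -m pendant '[50,2,0,0,0, 50,2,0,0,0, 50,2,0,0,0, 50,2,0,0,0]'; python3 go.py .4755 -.2168 .0293 3.255
```

```text
clock: 9.93
tcp_pos: [0.4769, -0.2166, 0.0642]
orientation: [2.16, 0.129, -2.16]
contact_force: [-0.0, -0.1, -2.2]
grip_width: 0.0558
t 9.93 tcp [ 0.4769 -0.2166  0.0642] down [-0.  0. -1.] jaw yaw -1.452 turn about tool x 0.0054 shift tool mm (before turn) [34.9  0.   1.4] w 0.0558 F [-0.  -0.1 -2.2] j [ 0.43  0.47 -0.15  2.04  0.11  0.64 -1.25]
[[-0.     0.119 -0.993]
 [ 0.    -0.993 -0.119]
 [-1.    -0.     0.   ]]
clock: 10.42
tcp_pos: [0.4766, -0.2174, 0.0566]
orientation: [2.16, 0.127, -2.16]
contact_force: [-3.4, -2.0, 8.6]
grip_width: 0.0558
t 10.43 tcp [ 0.4766 -0.2174  0.0566] down [-0.    -0.001 -1.   ] jaw yaw -1.4528 turn about tool x 0.0046 shift tool mm (before turn) [27.3 -0.7  1. ] w 0.0558 F [-3.4 -2.   8.6] j [ 0.43  0.48 -0.15  2.04  0.12  0.63 -1.25]
[[-0.     0.118 -0.993]
 [-0.001 -0.993 -0.118]
 [-1.     0.001  0.   ]]
```

```bash
python3 -m pendant '[50,-1,0.3,0.5,0, 50,0,0.3,0.6,0, 50,1,0,0,0, 50,2,0,0,0, 50,2,0,0,0]'; python3 go.py .4755 -.2168 .0293 3.255
```

```text
clock: 11.05
tcp_pos: [0.4749, -0.2173, 0.0519]
orientation: [2.159, 0.129, -2.162]
contact_force: [-3.6, -0.2, -0.2]
grip_width: 0.056
t 11.05 tcp [ 0.4749 -0.2173  0.0519] down [-0.002  0.    -1.   ] jaw yaw -1.4522 turn about tool x 0.0052 shift tool mm (before turn) [22.6 -0.4 -0.7] w 0.056 F [-3.6 -0.2 -0.2] j [ 0.43  0.48 -0.15  2.05  0.12  0.62 -1.25]
[[-0.002  0.118 -0.993]
 [ 0.    -0.993 -0.118]
 [-1.    -0.     0.002]]
```

```bash
python3 -m pendant '[50,2,0,0.7,0, 50,4,0,0,0, 50,4,0,0,0, 50,4,0,0,0]'; python3 go.py .4755 -.2168 .0293 3.255; python3 -m pendant '[50,3,0,0,0, 50,3,0,0,0, 50,2,0,0,0]'; python3 go.py .4755 -.2168 .0293 3.255
```

```text
clock: 11.55
tcp_pos: [0.4749, -0.2174, 0.0379]
orientation: [2.16, 0.128, -2.161]
contact_force: [-3.8, -0.9, 0.0]
grip_width: 0.0562
t 11.55 tcp [ 0.4749 -0.2174  0.0379] down [-0.  0. -1.] jaw yaw -1.4521 turn about tool x 0.0053 shift tool mm (before turn) [ 8.6 -0.5 -0.7] w 0.0562 F [-3.8 -0.9  0. ] j [ 0.42  0.51 -0.14  2.05  0.12  0.59 -1.26]
[[-0.     0.118 -0.993]
 [ 0.    -0.993 -0.118]
 [-1.    -0.     0.   ]]
clock: 11.92
tcp_pos: [0.4749, -0.2174, 0.0301]
orientation: [2.16, 0.128, -2.161]
contact_force: [-4.2, -0.4, 1.9]
grip_width: 0.0558
t 11.93 tcp [ 0.4749 -0.2174  0.0301] down [-0.  0. -1.] jaw yaw -1.4521 turn about tool x 0.0053 shift tool mm (before turn) [ 0.8 -0.5 -0.7] w 0.0558 F [-4.2 -0.4  1.9] j [ 0.42  0.52 -0.14  2.06  0.13  0.57 -1.26]
[[-0.     0.118 -0.993]
 [ 0.    -0.993 -0.118]
 [-1.    -0.     0.   ]]
```

```bash
python3 -m pendant '[50,1,0,0,0, 50,1,0,0,0, 50,0,0,0,0]'; python3 -m pendant '[85,0,0,0,0, 85,0,0,0,0, 85,0,0,0,0, 85,-10,0,0,0, 85,-30,0,0,0, 85,-40,0,0,0, 85,-40,0,0,0, 85,0,-20,0,0, 85,0,-40,0,0, 85,0,-40,0,0, 85,0,-40,0,0, 85,0,-30,0,0, 85,0,-10,0,0, 85,0,0,0,0]'; python3 go.py .4638 -.0248 .12 -.507
```

```text
clock: 12.3
tcp_pos: [0.4749, -0.2174, 0.0293]
orientation: [2.16, 0.128, -2.16]
contact_force: [-7.3, 1.9, 13.1]
grip_width: 0.0563
clock: 14.05
tcp_pos: [0.4535, -0.0385, 0.1481]
orientation: [2.159, 0.13, -2.16]
contact_force: [0.1, -0.6, -0.4]
grip_width: 0.0851
t 14.05 tcp [ 0.4535 -0.0385  0.1481] down [-0. -0. -1.] jaw yaw -1.4509 turn about tool x 0.6269 shift tool mm (before turn) [ 28.1 -12.4 -11.9] w 0.0851 F [ 0.1 -0.6 -0.4] j [ 0.18  0.24 -0.26  2.13  0.09  0.78 -1.59]
[[-0.     0.12  -0.993]
 [-0.    -0.993 -0.12 ]
 [-1.     0.     0.   ]]
```

```bash
python3 -m pendant '[85,10,-6,-5,0, 85,18,-6.4,-6.9,0, 85,0,0,0,0.12, 85,0,0,0,0.16, 85,0,0,0,0.16, 85,0,0,0,0.12, 85,0,0,0,0.067, 85,0,0,0,0]'
python3 - <<'E'
from go import *
go(.4638,-.0248,.01,-.507)
p,_=grab('side'); cv2.imwrite('pics/side2.png',cv2.resize(p[140:240,240:373,::-1],(798,600),interpolation=cv2.INTER_CUBIC))
E
```

```text
clock: 15.05
tcp_pos: [0.4642, -0.0256, 0.1197]
orientation: [-1.936, 0.504, 1.937]
contact_force: [-0.1, 0.0, 0.4]
grip_width: 0.0853
t 15.05 tcp [ 0.4642 -0.0256  0.1197] down [-0.001 -0.    -1.   ] jaw yaw -2.0797 turn about tool x -0.0019 shift tool mm (before turn) [109.7  -0.6   0.7] w 0.0853 F [-0.1  0.   0.4] j [ 0.04  0.29 -0.14  2.14  0.06  0.71 -2.22]
```

View pics/side2.png

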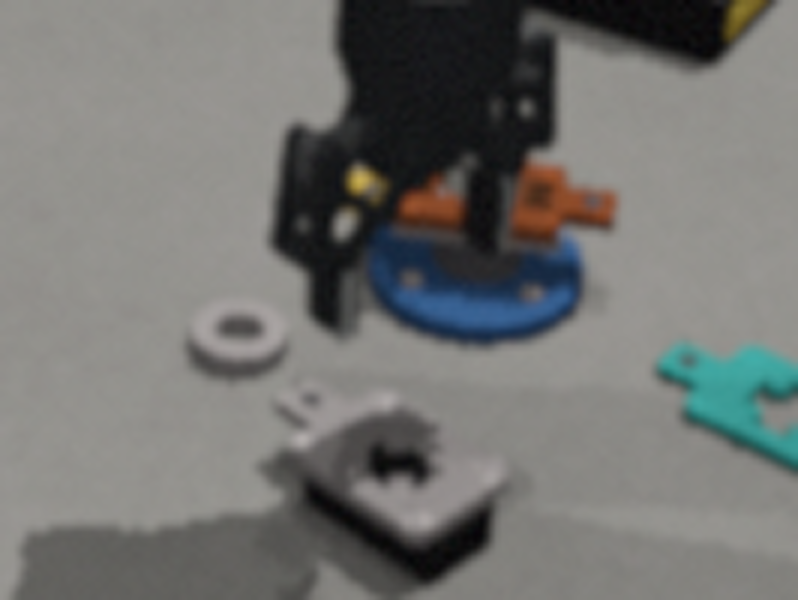

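The side crop shows the disc flat on the hub, tab right (595,205), yellow tab left (365,182). The plate is unmoved at (400,460) and the gripper is centred above it.

```bash
python3 -m pendant '[85,20,-0.6,0.7,0, 85,35,0,0,0, 85,30,0,0,0, 85,15,0,0,0, 85,9,0,0,0, 85,0,0,0,0, 64,0,0,0,0, 55,0,0,0,0, 55,0,0,0,0, 55,0,0,0,0]' 60; python3 go.py .4638 -.0248 .01 -.507; python3 -m pendant '[55,-10,0,0,0, 55,-30,0,0,0, 55,-40,0,0,0, 55,-40,0,0,0, 55,-15,0,0,0, 55,0,0,0,-0.12, 55,0,0,0,-0.16, 55,0,0,0,-0.16, 55,0,0,0,-0.12, 55,0,0,0,-0.063, 55,0,0,0,0]'; python3 go.py .4738 -.2173 .145 .116
```

```text
clock: 16.35
tcp_pos: [0.4643, -0.0243, 0.0125]
orientation: [-1.938, 0.503, 1.935]
contact_force: [-1.6, -0.1, 7.5]
grip_width: 0.0627
t 16.35 tcp [ 0.4643 -0.0243  0.0125] down [ 0.001 -0.    -1.   ] jaw yaw -2.0792 turn about tool x -0.0014 shift tool mm (before turn) [2.5 0.7 0.2] w 0.0627 F [-1.6 -0.1  7.5] j [ 0.01  0.49 -0.11  2.2   0.12  0.46 -2.27]
[[ 0.001 -0.487 -0.874]
 [-0.    -0.874  0.487]
 [-1.    -0.    -0.001]]
clock: 17.73
tcp_pos: [0.4631, -0.0242, 0.1457]
orientation: [2.161, 0.124, -2.164]
contact_force: [0.2, 0.6, -2.4]
grip_width: 0.0624
t 17.73 tcp [ 0.4631 -0.0242  0.1457] down [-0.001  0.    -1.   ] jaw yaw -1.4567 turn about tool x -0.0019 shift tool mm (before turn) [  0.7 193.1  11.4] w 0.0624 F [ 0.2  0.6 -2.4] j [ 0.14  0.26 -0.25  2.11  0.09  0.78 -1.63]
[[-0.001  0.114 -0.993]
 [ 0.    -0.993 -0.114]
 [-1.    -0.     0.001]]
```

```bash
python3 -m pendant '[55,0,20,2,0, 55,0,40,2,0, 55,0,45,2,0, 55,0,45,3,0, 55,0,30,2,0, 55,0,13,0,0, 55,0,0,0,0, 55,0,0,0,0]'; python3 go.py .4742 -.2173 .065 .116
```

```text
clock: 18.73
tcp_pos: [0.475, -0.2153, 0.1461]
orientation: [2.161, 0.127, -2.162]
contact_force: [0.6, -0.6, -2.5]
grip_width: 0.0626
t 18.73 tcp [ 0.475  -0.2153  0.1461] down [-0.     0.001 -1.   ] jaw yaw -1.4542 turn about tool x 0.0006 shift tool mm (before turn) [81.1  2.   1. ] w 0.0626 F [ 0.6 -0.6 -2.5] j [ 0.43  0.34 -0.15  1.99  0.07  0.82 -1.21]
[[-0.     0.116 -0.993]
 [ 0.001 -0.993 -0.116]
 [-1.    -0.001  0.   ]]
```

```bash
python3 -m pendant '[55,10,1.5,1,0, 55,25,0.3,0,0, 55,25,0,0,0, 55,15,0,0,0, 55,6,0,0,0, 55,0,0,0,0]'; python3 go.py .4745 -.2174 .0395 .12;  python3 -m pendant '[55,2,0,0,0, 55,2,0,0,0, 55,2,0,0,0, 55,2,0,0,0]'; python3 go.py .4745 -.2174 .0395 .12
```

```text
clock: 19.48
tcp_pos: [0.4743, -0.2189, 0.0653]
orientation: [2.162, 0.125, -2.162]
contact_force: [0.7, 0.0, -1.8]
grip_width: 0.0628
t 19.48 tcp [ 0.4743 -0.2189  0.0653] down [-0.  0. -1.] jaw yaw -1.4558 turn about tool x -0.005 shift tool mm (before turn) [25.8 -1.4 -0.4] w 0.0628 F [ 0.7  0.  -1.8] j [ 0.42  0.46 -0.14  2.04  0.1   0.64 -1.24]
[[-0.     0.115 -0.993]
 [ 0.    -0.993 -0.115]
 [-1.    -0.     0.   ]]
clock: 19.98
tcp_pos: [0.4742, -0.219, 0.0573]
orientation: [2.163, 0.124, -2.162]
contact_force: [0.1, -0.4, -1.6]
grip_width: 0.0622
t 19.98 tcp [ 0.4742 -0.219   0.0573] down [ 0. -0. -1.] jaw yaw -1.4561 turn about tool x -0.0054 shift tool mm (before turn) [17.8 -1.6 -0.5] w 0.0622 F [ 0.1 -0.4 -1.6] j [ 0.42  0.47 -0.13  2.05  0.1   0.63 -1.24]
[[ 0.     0.114 -0.993]
 [-0.    -0.993 -0.114]
 [-1.     0.    -0.   ]]
```

```bash
python3 -m pendant '[55,2,-0.8,0,-0.004, 55,4,0,0,0, 55,4,0,0,0, 55,0,0,0,0]'; python3 -m pendant '[55,3,0,0,0, 55,3,0,0,0, 55,2,0,0,0]'; python3 -m pendant '[55,1,0,0,0, 55,1,0,0,0]'
```

```text
clock: 20.48
tcp_pos: [0.4737, -0.2181, 0.0469]
orientation: [2.159, 0.129, -2.161]
contact_force: [-0.2, -0.2, -1.7]
grip_width: 0.0626
clock: 20.85
tcp_pos: [0.474, -0.2183, 0.0394]
orientation: [2.16, 0.128, -2.16]
contact_force: [-6.5, 5.0, 20.0]
grip_width: 0.0625
clock: 21.1
tcp_pos: [0.4741, -0.2182, 0.0393]
orientation: [2.16, 0.128, -2.16]
contact_force: [-10.8, 5.7, 32.6]
grip_width: 0.0624
```

```bash
python3 -m pendant '[55,-1.5,0,0,0, 85,0,0,0,0, 85,0,0,0,0, 85,0,0,0,0, 85,-10,0,0,0, 85,-30,0,0,0, 85,-40,0,0,0, 85,-40,0,0,0, 85,-20,15,-10,0, 85,0,35,-15,0, 85,0,45,-15,0, 85,0,45,-15,0, 85,0,45,-15,0, 85,0,45,-10,0, 85,0,25,0,0, 85,0,0,0,0, 85,0,0,0,0]'
python3 - <<'E'
from hubfit import *
a,_=grab('top'); b,_=grab('side')
c=[cv2.resize(x[:,:,::-1],(400,500),interpolation=cv2.INTER_CUBIC) for x in (a[190:270,315:379],b[140:220,285:349])]
cv2.imwrite('pics/final.png',np.hstack(c))
for n,cam in (('disc_tab','top'),('disc_tab','side'),('plate_center','top'),('plate_center','side')):
    for o in nets.look_for(n,cam)[:4]: print(n,cam,round(o['score'],2),np.round(o['location'],3))
print(proj([[.4738,-.2173,.065],[.539,-.2095,.061],[.408,-.225,.0525]],'top'))
E
```

```text
clock: 23.22
tcp_pos: [0.5839, -0.4605, 0.179]
orientation: [2.16, 0.131, -2.16]
contact_force: [-0.3, 0.3, 0.5]
grip_width: 0.0852
disc_tab top 0.66 [ 0.421 -0.223  0.062]
plate_center top 0.91 [ 0.483 -0.212  0.068]
plate_center top 0.88 [ 0.318 -0.16   0.009]
plate_center top 0.65 [0.316 0.129 0.005]
plate_center side 0.95 [0.315 0.133 0.01 ]
plate_center side 0.6 [ 0.486 -0.206  0.062]
plate_center side 0.56 [ 0.308 -0.162  0.01 ]
[[349.4345194  230.76928787]
 [347.04917983 208.95201154]
 [351.03372496 253.09654039]]
```

View pics/final.png

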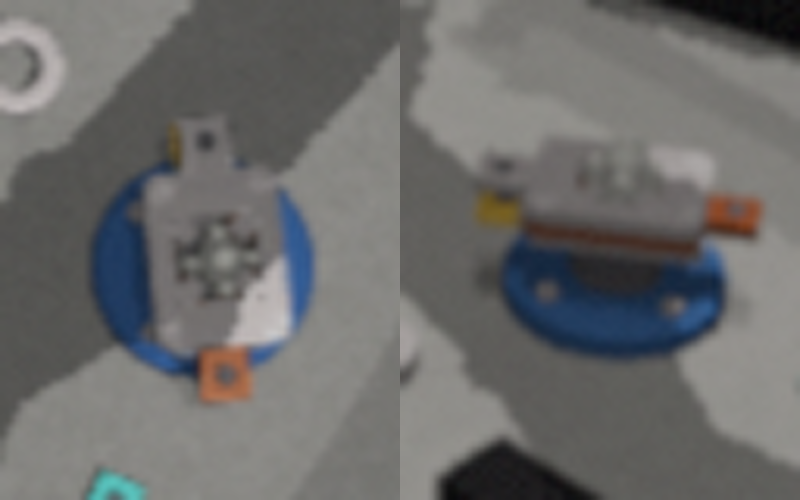

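The final crops show the steel plate on top with its tab over the yellow one, at (205,140) top and (500,165) side. The disc's tab is opposite, at (225,375) and (735,213). The stack is level, the hub shows through the bore, and the gripper is well clear.

```bash
python3 -c "
from bench import r
r.hand_in()"
```

```text
the job is handed in; nothing more can be done
```

The clutch pack is finished and handed in at about 23 s, against the 67 s limit. The brown disc is on the hub with its tab opposite the fixed plate's yellow tab. The loose steel plate lies on top with its tab opposite the disc's.

**Seating:** Both parts were pressed down until they stopped. The disc ended at a TCP height of 29.3 mm (29.3 expected) and the plate at 39.3 mm (39.5 expected). The highest force I read was about 35 N at the wrist, while pressing the plate home.

**Final pictures:** Both camera views show the stack level, the tabs alternating and the gripper clear of everything. I commanded no contact with any other object. The last crops show only the area around the hub, and I did not recheck the wrench, can, bins, carton or mallet.

**Checks that failed or disagreed:**
- **Two cameras:** My position fits from the two cameras differed by 2–4 mm, so I averaged them. My first estimate of the hub differed by 10 mm and I replaced it with a fit of the whole shape.
- **Disc insertion:** The disc first touched the hub's ridges at about 9 N. It went in after I moved it about 1 mm.
- **In-hand fit:** The network-based check of the disc in the gripper failed because the arm blocked the view. I used a colour fit in the side view instead.
- **Last network check:** The disc's tab was found only in the top view; the side-view search missed it, though it shows in the picture.

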